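# Unbolt the cross-cut sled and push it to its far stop

### The job

Free the sled's parked carriage with the fingertips only: hold the bolt's spring catch down with one fingertip and, keeping it down, slide the bolt all the way back with the other, then lift off so that the catch springs up and locks it back. Then push on the back of the fence until the carriage stands at its far stop. Grasp nothing, do not touch the toggle clamp, and leave the glue bottle, plane and square where they are.

Things in the scene. Friction and masses are not known exactly. Their poses are not given: they have to be found in the camera images.
- sled: Cross-cut sled fixed to the bench; origin on the bench top under the middle of the parked carriage. Sizes here are mm in its frame: z up, y along the two guide rods in the direction the carriage is to be pushed, x from the parking bolt towards the carriage; yaw varies within 0.35 rad. Grey base board 18 thick, x -107 to 118, y -135 to 265. Riser block under the bolt: x -230 to -100, y -48 to 92, top z 56.
- bolt (a joint): Travel in m of the parking bolt: 0 home in the keeper on the carriage, 0.036 fully back at a fixed stop; grows along sled -x. About 4 N friction; stays where left. Flat steel bar along x at y 0, 20 wide, top z 68, under two straps (tops z 72, x -112 and -198); keeper top z 74, x -85 to -65. While the catch is up the bolt is blocked, home or fully back, with 2 mm play.
- bolt_tab (a point): Middle of the top of the bolt's upright finger tab, a steel plate 8 thick (x) and 20 wide (y) rising from the bar to z 102; at sled x -130, y 0 with the bolt home; moves with the bolt. A fingertip on its +x face (towards the carriage) pushes it towards -x.
- catch (a joint): How far the spring catch is down, in m: 0 up, 0.010 at its firm lower stop. The spring pushes up with 2 N at the top, 8 N fully down. Only beyond 0.006 can the bolt slide. Let go in mid-travel it rubs under the bolt; it comes right up only with the bolt home or fully back (beyond 0.034).
- catch_plate (a point): Middle of the top of the catch's flat steel thumb plate beside the bolt: 88 long (x), 30 wide (y), at sled x -142, y 52; top z 85 when up, 75 when down. It goes straight down wherever pressed and does not move along x: the fingertip slides along it while holding it down. Its middle is 52 from the tab's in y, the clear gap between them 27.
- carriage (a joint): Travel in m of the carriage on the rods: 0 parked, 0.13 at the far stop (rubber buffers); grows along sled +y. Once unbolted it moves against about 3 N friction and stays where left. Aluminium plate 170 (x) by 160 (y), top z 56, centred on the sled's origin when parked.
- fence_back (a point): Point on the back (-y face) of the carriage's plywood fence, where to push: sled x 0, y -59, z 78 when parked; moves with the carriage. Fence 18 thick (y), x -65 to 85, z 56 to 101; the plate extends 21 behind it. Before it lies a pine workpiece on the carriage (70 in y, x -70 to 130, top z 94).
- clamp_handle (a point): Top end of the upright black handle (16 thick, top z 158) of the steel toggle clamp that holds the workpiece down on the carriage; the clamp takes up sled x 8 to 52, y -4 to 86 when parked and moves with the carriage. To be left alone.
- glue: White glue bottle, 60 across, 160 tall, upright, loose on the bench. Origin: centre of its underside. A bystander.
- plane: Iron block plane, 160 long (its x), 46 wide, about 60 high, loose on the bench. Origin: centre of its underside. A bystander.
- square: Small try square lying flat, loose: wooden stock 20 x 80 x 16 across the -x end, steel blade 26 wide sticking out 90 along +x. Origin: on the bench, 45 ahead of the stock's middle. A bystander.

How it is judged:
By the outcome, as a careful person would: the job done as asked, in the order asked, and still so for the second after the job is handed in, with the robot touching nothing.
It also fails if it takes over 64 s, if anything falls off the work surface, if the arm or the gripper's body presses on something with over 40 N, if the wrist force passes 120 N, or if a joint passes its speed limit or range.

### The arm

A 6-joint arm with a two-finger parallel gripper is mounted at the origin on the work surface. World frame = base frame: x ahead of the robot, y to its left, z up, the work surface at z = 0. Lengths are in m, angles in rad, forces in N, time in s.
With the tool pointing down it reaches from about 0.25 to 0.775 m from the base axis. Payload 4 kg.
Tool frame: the origin (TCP) lies at the very end of the fingers, on their centre line; the grasp point (between the pads) lies 19 mm behind it; z points along the fingers, x is the direction in which the jaws open and shut, and the axes are right-handed (so a half turn about z gives the same grasp; the last joint's range is limited). The gripper opens to 94 mm and grips with 3 to 60 N. Pads are 16 mm wide; open, the fingers measure 119 mm over their backs; the gripper's body (75 mm by 177 mm) begins 78 mm behind the grasp point.
Start: joints at [1.031, 0.087, 1.371, -0, 1.684, -0.103], TCP at [0.233, 0.498, 0.206] pointing down, gripper open.
Joint ranges: [-3.1, 3.1], [-0.76, 2.03], [0.27, 2.55], [-1.08, 4.22], [0.17, 2.65], [-2.57, 2.57]. Speed limits (rad/s): [2.79, 2.79, 3.14, 3.14, 3.14, 3.14].

### API

Orientations are given as [roll, pitch, yaw] about the fixed x, y, z axes, in that order (R = Rz(yaw) Ry(pitch) Rx(roll)).
In Python, from bench import robot, cams, ticket gives the robot as it stands.
- The arm moves only by the tool jog_arm, never from a script. Its argument "series" is a list of rows, each an object of numbers: "x", "y", "z": the shift along the tool's x, y, z in m; "rx", "ry", "rz": the turn, a rotation vector about the tool's x, y, z in degrees. A call has 1 to 12 rows; each row shifts and turns the pose as measured when the row begins, along the tool's axes as they then stand; what a row does not reach is not made up. A row lasts 1/12 s, in which the tool goes at most 41.7 mm and 7.16 degrees, less where a joint would pass 70% of its speed; a pose out of reach is approached as far as the arm can. A call with a gripper value outside its range is refused whole. "claw" is the opening, from 0 (shut) to 1 (fully open), set as the call begins (left out, the last holds). The fingers move at their own pace and stop on an object; the grip force is fixed at half the most. Time passes only in rows, so rows that do not move let the fingers close. It gives the time, the measured TCP pose, the force and the opening at its end, in the units of the state.
- robot.get_obs(): the state, without advancing time (a new reading comes with each control period).
- cams.snapshot(name): name is "scene" or "side" or "wrist"; returns a dict with "img" (384x512x3 uint8, red, green, blue), "mtx" (3x3 intrinsics, pixels), "origin" and "attitude" of the camera in the world. Camera axes: x right, y down, z forward; pixel columns grow to the right and rows downward; lengths in m; the calibration is good to about 2 mm. A picture is of the moment at which its call begins. There is no depth.
- ticket.close_job(): hands the job in, once; it reports no verdict.
Trained networks look in a picture, given as the dict that the camera call returned (one of the last four; its "shot" number tells which), for a name from the list of things; names that differ only in an ending like _2 or _b are one class to them, and where a whole thing is asked for, a point or a joint stands for the part that bears it (a point fixed in the world has none). Each returns a list of dicts, best first, with "p" (0 to 1); they miss things now and then, are a little off and sometimes report something else, mostly with a low value. They report only what shows in the picture. A call takes as long as a camera call.
- cams.look_for(thing, picture): "bbox" ([left, top, width, height] in pixels, round what is visible of it).
The state is a dict: "time": time; "joint_positions": joint angles; "qvel": joint speeds; "joint_torque": joint torques, N m; "tool_pos": TCP position; "ee_rot": TCP orientation; "wrist_force": force on the tool from outside, world axes, zero at the start; "wrist_torque": the same for the moment, N m; "width": finger opening in m.
Only numpy, scipy, OpenCV 4.12 (cv2) and the standard library are available. Lean on these libraries where they do the work, as an engineer would, in place of code of your own. Each camera call takes 0.05 s, during which the arm holds its last target.

## Working session

There is one attempt and no reset: what is moved stays moved. The work goes in short steps, Python scripts to look and compute and a tool call to move; the robot and the scene stay as the last step left them, time stands still between calls to the robot, and variables do not carry over. Pictures are saved under pics/ and viewed, and the job is handed in when it is done.

Besides the shell and the picture viewer there is one more tool, called after "Request:" as name([rows], argument=value, ...), one row to a line, values as JSON. jog_arm: Moves the arm, as the interface text tells. Its arguments: {"type":"object","properties":{"series":{"type":"array","items":{"type":"object","properties":{"x":{"type":"number"},"y":{"type":"number"},"z":{"type":"number"},"rx":{"type":"number"},"ry":{"type":"number"},"rz":{"type":"number"}}}},"claw":{"type":"number"}},"required":["series"]}

```bash
mkdir -p pics; ls; python3 - <<'E'
from bench import robot,cams,ticket
import cv2,json
o=robot.get_obs()
print({k:(v if not hasattr(v,'round') else v) for k,v in o.items()})
for n in ["scene","side"]:
    s=cams.snapshot(n)
    cv2.imwrite(f"pics/{n}0.png",s["img"][:,:,::-1])
    print(n,s["mtx"],s["origin"],s["attitude"],s["shot"])
    for t in ["sled","bolt_tab","catch_plate","fence_back","clamp_handle","glue","plane","square","carriage"]:
        print(t,[(r["bbox"],round(r["p"],2)) for r in cams.look_for(t,s)[:2]])
E
```

```text
pics
{'time': 0.0, 'joint_positions': array([ 1.03091989e+00,  8.79377289e-02,  1.37223033e+00,  2.88577115e-06,
        1.68358581e+00, -1.03121194e-01]), 'qvel': array([-0.00020664,  0.00027791, -0.00060509,  0.00088284, -0.00119588,
        0.00158002]), 'joint_torque': array([-5.93054792e-04, -3.40188432e+01, -3.02425504e+01,  7.17495452e-02,
        3.30845872e-02, -2.06522591e-04]), 'tool_pos': array([0.23238597, 0.49789939, 0.20432575]), 'ee_rot': array([-3.14136733e+00,  2.14944121e-03,  1.13404165e+00]), 'wrist_force': array([-0.064744  ,  0.12108654, -0.45649517]), 'wrist_torque': array([-0.01278964, -0.05068016,  0.01305363]), 'width': 0.0940202834872244}
scene [[431.67104882   0.         251.01949714]
 [  0.         431.67104882 186.18952876]
 [  0.           0.           1.        ]] [1.28557968 0.33061037 0.79720836] [-2.24538727e+00  2.02688545e-03  2.01727883e+00] 1
sled [([150.7, 181.0, 190.0, 157.5], 0.88)]
bolt_tab [([239.8, 190.5, 27.9, 22.2], 0.78)]
catch_plate [([261.1, 195.1, 22.8, 25.8], 0.57)]
fence_back [([174.3, 202.4, 93.7, 79.0], 0.92)]
clamp_handle [([17
[... 200 characters left out ...]
0.68), ([175.1, 200.6, 93.2, 81.3], 0.6)]
side [[354.95967248   0.         259.29731477]
 [  0.         354.95967248 190.97969923]
 [  0.           0.           1.        ]] [ 0.26532349 -0.52762447  0.74709636] [-2.45007585  0.0125835  -0.48641459] 2
sled [([210.6, 116.7, 164.0, 129.1], 0.86)]
bolt_tab [([241.3, 186.0, 42.8, 19.1], 0.65)]
catch_plate [([234.2, 165.4, 32.3, 26.7], 0.88), ([270.1, 130.3, 92.7, 86.2], 0.69)]
fence_back [([267.9, 132.5, 96.9, 87.4], 0.7)]
clamp_handle [([265.7, 128.7, 97.9, 93.4], 0.89)]
glue []
plane [([222.9, 244.3, 65.5, 45.4], 0.89), ([234.9, 185.9, 46.6, 16.2], 0.72)]
square [([245.8, 298.5, 52.3, 47.7], 0.82)]
carriage [([271.3, 127.5, 92.8, 89.7], 0.95)]
```

```bash
python3 - <<'E'
import cv2
a=cv2.imread("pics/scene0.png");cv2.imwrite("pics/scene0c.png",cv2.resize(a[140:350,130:370],None,fx=3.3,fy=2.8*3.3/2.8*0.86,interpolation=cv2.INTER_CUBIC))
a=cv2.imread("pics/side0.png");cv2.imwrite("pics/side0c.png",cv2.resize(a[100:360,200:400],None,fx=2.3,fy=2.3,interpolation=cv2.INTER_CUBIC))
E
```

```text
(no output)
```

View pics/scene0c.png

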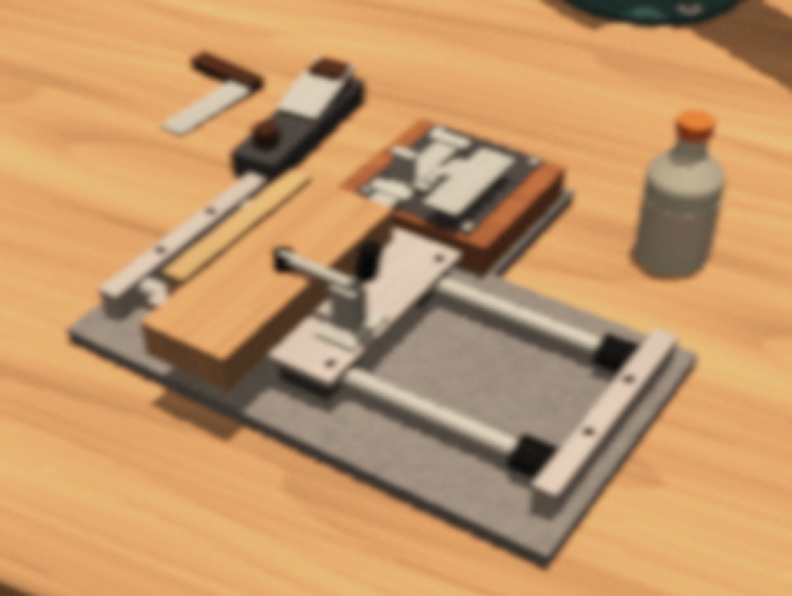

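View pics/side0c.png

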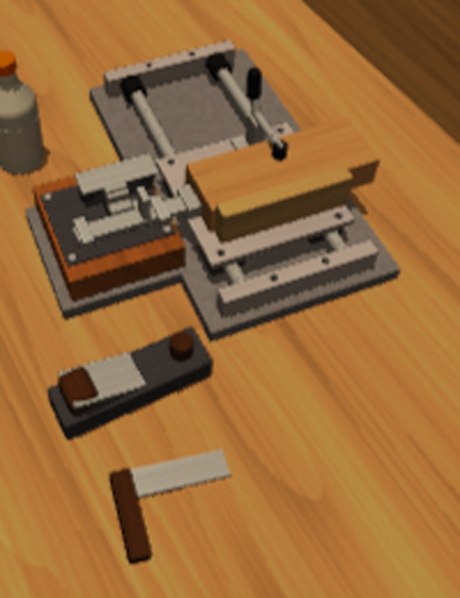

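View pics/scene0.png

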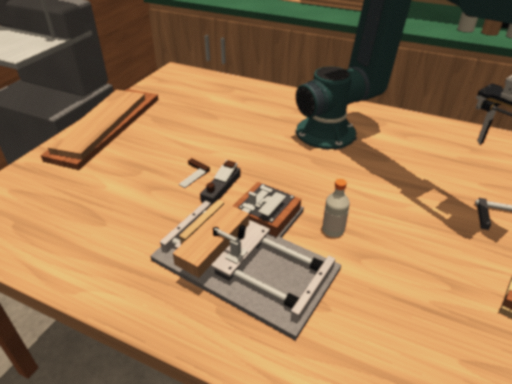

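View pics/side0.png

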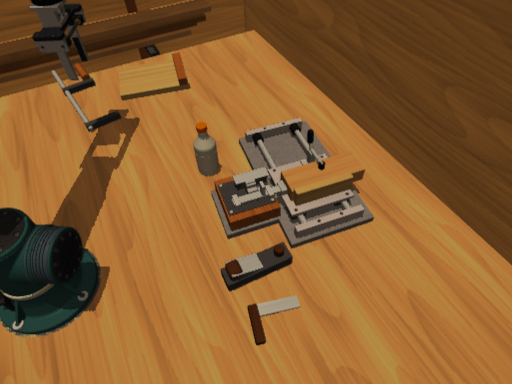

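```bash
cat > h.py <<'E'
import numpy as np,cv2
from scipy.spatial.transform import Rotation as R
from scipy.optimize import least_squares
def proj(s,P):
    Rc=R.from_euler('xyz',s["attitude"]).as_matrix()
    c=(np.atleast_2d(P)-s["origin"])@Rc
    u=c@np.asarray(s["mtx"]).T
    return u[:,:2]/u[:,2:]
def s2w(p,P):
    P=np.atleast_2d(P)/1000.
    c,s=np.cos(p[2]),np.sin(p[2])
    return np.c_[p[0]+c*P[:,0]-s*P[:,1],p[1]+s*P[:,0]+c*P[:,1],P[:,2]]
LINES=[[(-107,-135,18),(118,-135,18),(118,265,18),(-107,265,18),(-107,-135,18)],
[(-230,-48,56),(-100,-48,56),(-100,92,56),(-230,92,56),(-230,-48,56)],
[(-186,37,85),(-98,37,85),(-98,67,85),(-186,67,85),(-186,37,85)],
[(-134,-10,102),(-126,-10,102),(-126,10,102),(-134,10,102),(-134,-10,102)],
[(-65,-59,101),(85,-59,101),(85,-41,101),(-65,-41,101),(-65,-59,101)],
[(-85,-80,56),(85,-80,56),(85,80,56),(-85,80,56),(-85,-80,56)]]
def overlay(s,p,fn,crop,f,lines=LINES):
    x0,y0,x1,y1=crop
    im=cv2.resize(s["img"][y0:y1,x0:x1,::-1],None,fx=f,fy=f,interpolation=cv2.INTER_CUBIC).copy()
    for i,l in enumerate(lines):
        q=(proj(s,s2w(p,l))+0.5-[x0,y0])*f-0.5
        cv2.polylines(im,[np.round(q).astype(np.int32)],False,[(0,0,255),(255,0,0),(0,255,0),(255,0,255),(0,255,255),(255,255,0)][i%6],1)
    cv2.imwrite(fn,im)
E
python3 - <<'E'
from h import *
from bench import cams
a=cams.snapshot("scene");b=cams.snapshot("side")
def A(x,y):return (130+x/3.3,140+y/2.838)
def B(x,y):return (200+x/2.3,100+y/2.3)
pa=[((118,265,18),A(547,550)),((-107,265,18),A(695,357)),((118,-135,18),A(72,330)),((-100,92,56),A(483,245)),((-230,92,56),A(565,170)),((-230,-48,56),A(425,122))]
pb=[((118,-135,18),B(398,268)),((-107,-135,18),B(212,330)),((-107,265,18),B(92,92)),((-230,-48,56),B(70,275)),((-100,-48,56),B(182,238)),((-230,92,56),B(35,190))]
def res(p):
    return np.r_[(proj(a,s2w(p,[q[0] for q in pa]))-[q[1] for q in pa]).ravel(),(proj(b,s2w(p,[q[0] for q in pb]))-[q[1] for q in pb]).ravel()]
best=None
for y0 in [0,-.3,.3]:
    r=least_squares(res,[.6,0.2,y0],loss='soft_l1',x_scale=[.1,.1,.1])
    if best is None or r.cost<best.cost:best=r
print(best.x,best.cost);print(res(best.x).reshape(-1,2).round(1))
np.save("pose.npy",best.x)
overlay(a,best.x,"pics/ov_a.png",(140,150,350,345),3)
overlay(b,best.x,"pics/ov_b.png",(200,100,390,250),4)
for n,P in dict(tab=(-130,0,102),catch=(-142,52,85),fence=(0,-59,78)).items(): print(n,s2w(best.x,P))
E
```

```text
[ 0.65564741 -0.04842774 -0.13281945] 17.683323515039444
[[-0.5  3.4]
 [ 0.6 -0.6]
 [-2.9 -0.6]
 [ 0.4  0.9]
 [ 0.5 -1.4]
 [-1.5 -2.1]
 [ 0.9 -0.9]
 [-0.6 -0.4]
 [-1.  -2.8]
 [-0.5  1.2]
 [ 1.7  1.8]
 [-1.2 -3.3]]
tab [[ 0.52679239 -0.03121193  0.102     ]]
catch [[0.52178441 0.02191923 0.085     ]]
fence [[ 0.64783408 -0.10690809  0.078     ]]
```

```bash
sleep 0
```

```text
(no output)
```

View pics/ov_a.png

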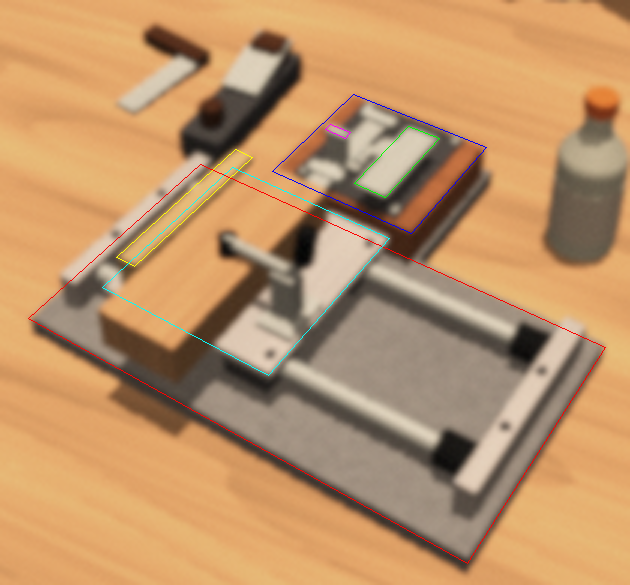

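View pics/ov_b.png

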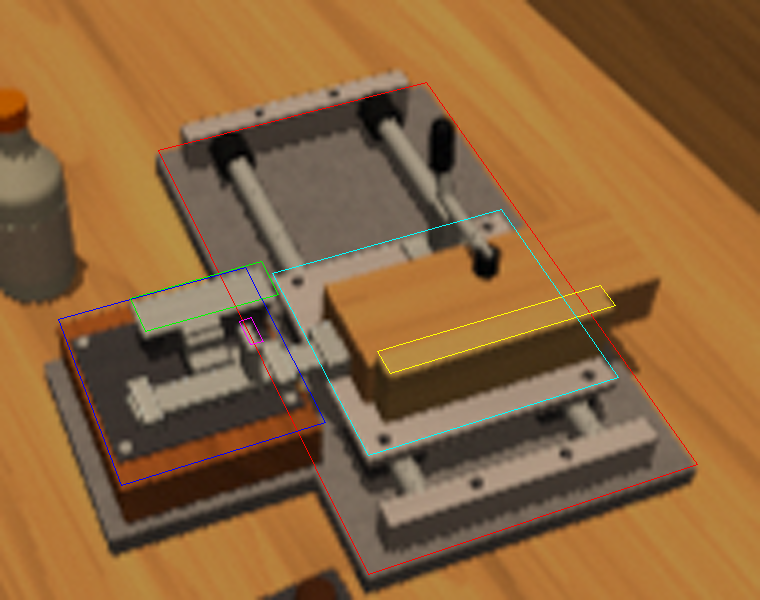

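```bash
python3 - <<'E'
from h import *
from bench import cams,robot
s=cams.snapshot("wrist");o=robot.get_obs()
Rt=R.from_euler('xyz',o['ee_rot'])
print(Rt.inv().apply(s["origin"]-o['tool_pos']),(Rt.inv()*R.from_euler('xyz',s["attitude"])).as_matrix().round(3),s["mtx"])
# desired tool: jaw x along sled y (or -y)
p=np.load("pose.npy")
for yaw in (p[2]+np.pi/2,p[2]-np.pi/2): print("yaw",yaw, "drz", np.degrees(yaw-o['ee_rot'][2]))
tgt=s2w(p,(-130,26,0))[0]; tgt[2]=.26
print(tgt,Rt.inv().apply(tgt-o['tool_pos']))
E
```

```text
[-0.00118525 -0.0781144  -0.17907263] [[ 1.    -0.     0.001]
 [ 0.     0.963  0.268]
 [-0.001 -0.268  0.963]] [[315.4011808    0.         251.36991668]
 [  0.         315.4011808  194.75562423]
 [  0.           0.           1.        ]]
yaw 1.4379768763243685 drz 17.416302420371274
yaw -1.7036157772654246 drz -162.5836975796287
[ 0.53023555 -0.00544093  0.26      ] [-0.33064845  0.48274588 -0.05450856]
```

Request:
jog_arm([
  {"x": -0.022,"y": 0.032,"z": -0.01},
  {"x": -0.022,"y": 0.032,"z": -0.01},
  {"x": -0.022,"y": 0.032,"z": -0.01},
  {"x": -0.022,"y": 0.032,"z": -0.01},
  {"x": -0.022,"y": 0.032,"z": -0.01},
  {"x": -0.022,"y": 0.032,"z": -0.005},
  {"x": -0.022,"y": 0.032},
  {"x": -0.022,"y": 0.032},
  {"x": -0.022,"y": 0.032},
  {"x": -0.022,"y": 0.032},
  {"x": -0.022,"y": 0.032},
  {"x": -0.022,"y": 0.032},
], claw=0.42)

```text
invalid input
```

Request:
jog_arm([
  {"x": -0.022,"y": 0.032},
  {"x": -0.022,"y": 0.032},
  {"rz": -5.8},
  {"rz": -5.8},
  {"rz": -5.8},
  {},
])

```text
invalid input
```

```bash
cat > look.py <<'E'
from h import *
from bench import cams,robot
import sys
n=sys.argv[1]; tag=sys.argv[2]; crop=eval(sys.argv[3]) if len(sys.argv)>3 else (0,0,512,384); f=float(sys.argv[4]) if len(sys.argv)>4 else 1.5
s=cams.snapshot(n);o=robot.get_obs();p=np.load("pose.npy")
print(o['time'],o['tool_pos'].round(4),o['ee_rot'].round(4),o['wrist_force'].round(1),o['width'])
np.save(f"{tag}.npy",s,allow_pickle=True)
x0,y0,x1,y1=crop
cv2.imwrite(f"pics/{tag}.png",cv2.resize(s["img"][y0:y1,x0:x1,::-1],None,fx=f,fy=f,interpolation=cv2.INTER_CUBIC))
overlay(s,p,f"pics/{tag}_ov.png",crop,f)
for t in ["bolt_tab","catch_plate","fence_back"]:
    print(t,[(r["bbox"],round(r["p"],2)) for r in cams.look_for(t,s)[:2]])
E
python3 look.py wrist w1
```

```text
1.2 [0.2327 0.4984 0.2055] [ 3.1416 -0.      1.134 ] [-0.4 -0.2 -0.8] 0.09396711305597384
bolt_tab []
catch_plate []
fence_back []
```

View pics/w1.png

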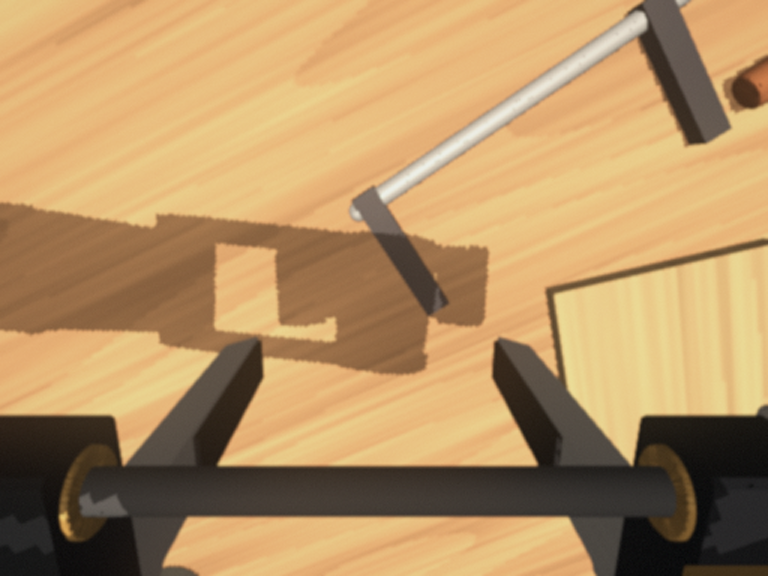

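Wrist view: empty bench, fingertips at about (250,345) and (505,345) in the 768-wide picture. The jogs were refused; I'll supply all six fields.

Request:
jog_arm([
  {"x": -0.022,"y": 0.032,"z": -0.01,"rx": 0,"ry": 0,"rz": 0},
  {"x": -0.022,"y": 0.032,"z": -0.01,"rx": 0,"ry": 0,"rz": 0},
  {"x": -0.022,"y": 0.032,"z": -0.01,"rx": 0,"ry": 0,"rz": 0},
  {"x": -0.022,"y": 0.032,"z": -0.01,"rx": 0,"ry": 0,"rz": 0},
  {"x": -0.022,"y": 0.032,"z": -0.01,"rx": 0,"ry": 0,"rz": 0},
  {"x": -0.022,"y": 0.032,"z": -0.005,"rx": 0,"ry": 0,"rz": 0},
  {"x": -0.022,"y": 0.032,"z": 0,"rx": 0,"ry": 0,"rz": 0},
  {"x": -0.022,"y": 0.032,"z": 0,"rx": 0,"ry": 0,"rz": 0},
  {"x": -0.022,"y": 0.032,"z": 0,"rx": 0,"ry": 0,"rz": 0},
  {"x": -0.022,"y": 0.032,"z": 0,"rx": 0,"ry": 0,"rz": 0},
  {"x": -0.022,"y": 0.032,"z": 0,"rx": 0,"ry": 0,"rz": 0},
  {"x": -0.022,"y": 0.032,"z": 0,"rx": 0,"ry": 0,"rz": 0},
], claw=0.42)

```text
time: 2.35
tool_pos: [0.4768, 0.0869, 0.2636]
ee_rot: [3.137, -0.003, 1.152]
wrist_force: [0.2, 0.7, 0.0]
width: 0.0394
```

Request:
jog_arm([
  {"x": -0.022,"y": 0.032,"z": 0,"rx": 0,"ry": 0,"rz": 0},
  {"x": -0.022,"y": 0.032,"z": 0,"rx": 0,"ry": 0,"rz": 0},
  {"x": 0,"y": 0,"z": 0,"rx": 0,"ry": 0,"rz": -5.6},
  {"x": 0,"y": 0,"z": 0,"rx": 0,"ry": 0,"rz": -5.6},
  {"x": 0,"y": 0,"z": 0,"rx": 0,"ry": 0,"rz": -5.6},
  {"x": 0,"y": 0,"z": 0,"rx": 0,"ry": 0,"rz": 0},
])

```text
time: 2.85
tool_pos: [0.5223, 0.0064, 0.2621]
ee_rot: [3.136, 0.001, 1.442]
wrist_force: [-0.4, -0.1, -0.3]
width: 0.0395
```

```bash
python3 look.py wrist w2
```

```text
2.9 [0.5223 0.0066 0.2621] [3.1363e+00 1.0000e-03 1.4394e+00] [-0.2 -0.2  0.3] 0.039755328792927105
bolt_tab [([207.2, 108.8, 27.2, 105.0], 0.56)]
catch_plate [([228.6, 132.2, 49.5, 76.0], 0.81), ([205.2, 109.2, 27.2, 107.2], 0.31)]
fence_back [([159.1, 206.5, 125.5, 163.0], 0.95)]
```

View pics/w2.png

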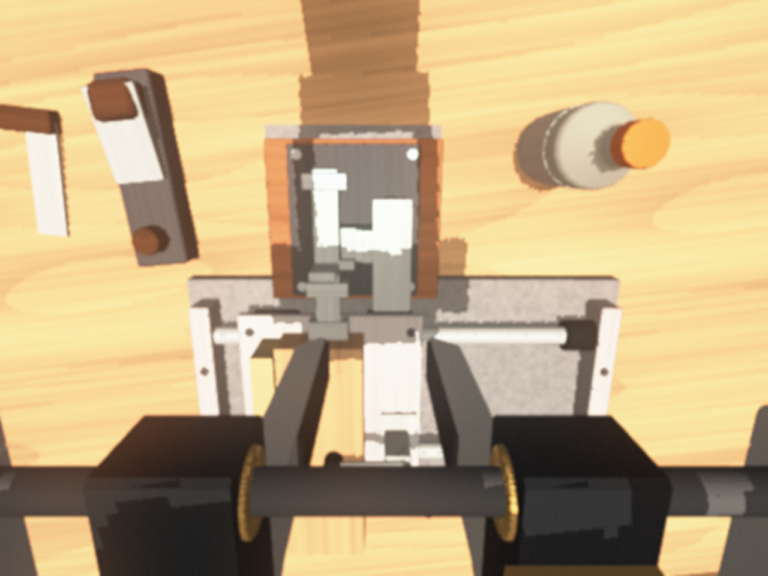

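View pics/w2_ov.png

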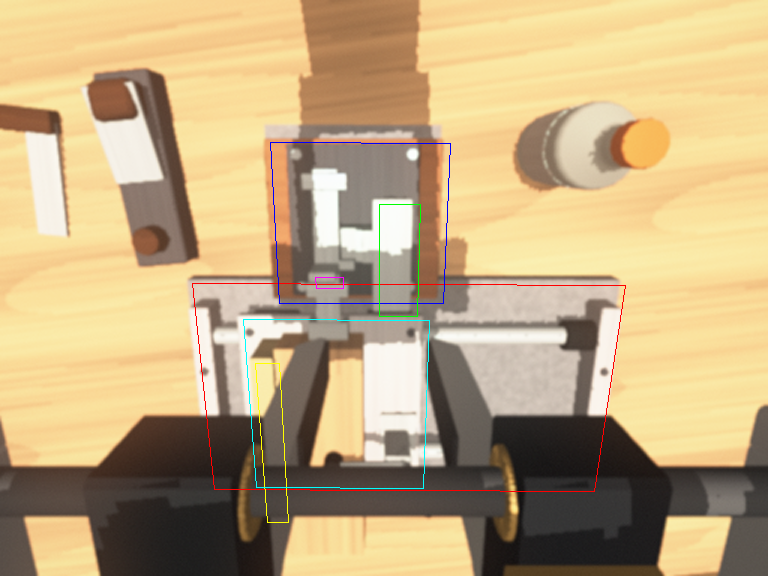

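```bash
python3 - <<'E'
from h import *
s=np.load("w2.npy",allow_pickle=True).item()
x0,y0,x1,y1=170,75,310,235
cv2.imwrite("pics/w2c.png",cv2.resize(s["img"][y0:y1,x0:x1,::-1],None,fx=5,fy=3.75*5/5,interpolation=cv2.INTER_CUBIC) if 0 else cv2.resize(s["img"][y0:y1,x0:x1,::-1],(520,595),interpolation=cv2.INTER_CUBIC))
E
```

```text
(no output)
```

View pics/w2c.png

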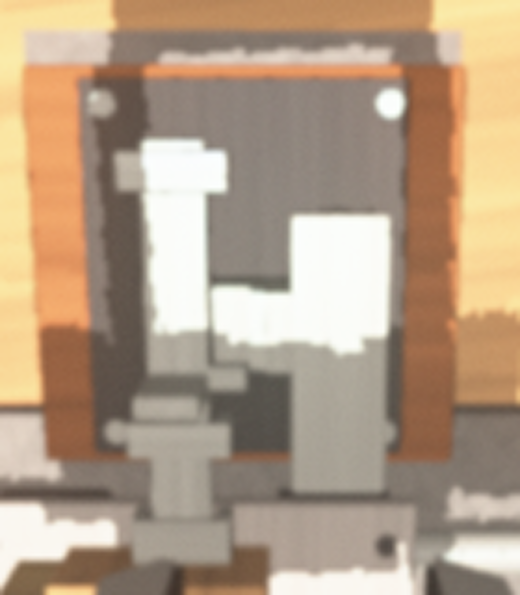

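```bash
cat > fit.py <<'E'
from h import *
w=np.load("w2.npy",allow_pickle=True).item()
def C(x,y):return (170+x/3.714-.5+.13,75+y/3.719-.5+.13)
pw=[((-186,37,85),C(290,214)),((-186,67,85),C(390,214)),((-98,67,85),C(384,493)),((-98,37,85),C(291,493)),
((-134,-10,102),C(134,396)),((-126,10,102),C(200,419)),
((-230,-48,56),C(24,66)),((-230,92,56),C(465,67)),((-100,-48,56),C(47,458)),((-100,92,56),C(452,458)),
((-107,-135,18),(190/1.5,279/1.5)),((-107,265,18),(618/1.5,279/1.5))]
def res(p): return (proj(w,s2w(p,[q[0] for q in pw]))-[q[1] for q in pw]).ravel()
r=least_squares(res,np.load("pose.npy"),loss='soft_l1')
print(r.x,r.cost);print(res(r.x).reshape(-1,2).round(1))
# free camera height
def res2(v):
    ww=dict(w);ww["origin"]=np.array(w["origin"])+[0,0,v[3]];ww["attitude"]=w["attitude"]
    return (proj(ww,s2w(v[:3],[q[0] for q in pw]))-[q[1] for q in pw]).ravel()
r2=least_squares(res2,np.r_[r.x,0],loss='soft_l1');print(r2.x,r2.cost)
np.save("pose_w.npy",r.x)
overlay(w,r.x,"pics/w2_ov2.png",(100,60,420,260),2.4)
E
python3 fit.py
```

```text
[ 0.65105446 -0.0525449  -0.12898518] 5.997429305810039
[[ 0.2 -0.2]
 [ 0.3 -0.2]
 [ 0.4  0.2]
 [ 0.1  0.2]
 [-0.4  0. ]
 [ 0.1  0.8]
 [-1.3 -1. ]
 [ 0.7 -1.3]
 [-0.7  1. ]
 [ 0.2  1. ]
 [-2.5  0. ]
 [ 1.5  0.1]]
[ 0.65194421 -0.05264002 -0.1288267   0.00509931] 1.4390545571638889
```

View pics/w2_ov2.png

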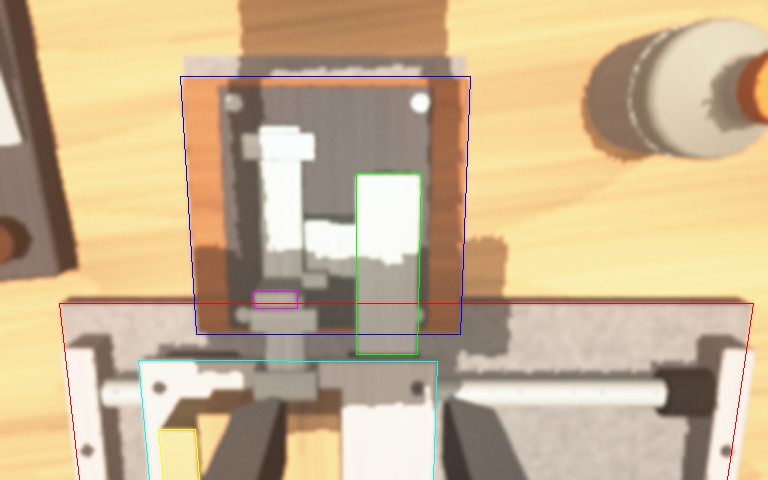

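```bash
cat > goto.py <<'E'
from h import *
from bench import robot
import sys
np.save("pose.npy",[0.6515,-0.0526,-0.1289])
p=np.load("pose.npy");o=robot.get_obs()
Rt=R.from_euler('xyz',o['ee_rot'])
c,s=np.cos(p[2]),np.sin(p[2]);d=o['tool_pos'][:2]-p[:2]
print("t",o['time'],"sled now",(1000*np.array([c*d[0]+s*d[1],-s*d[0]+c*d[1],o['tool_pos'][2]])).round(1),"F",o['wrist_force'].round(1),o['ee_rot'].round(3),o['width'])
for a in sys.argv[1:]:
    P=np.array(eval(a),float); tgt=s2w(p,P)[0]
    print(P,"tool shift mm",(1000*Rt.inv().apply(tgt-o['tool_pos'])).round(1))
print("drz to jaw||y",np.degrees(o['ee_rot'][2]-(p[2]+np.pi/2)))
E
python3 goto.py "(-115,26,110)" "(-115,26,95)"
```

```text
t 3.05 sled now [-136.1   42.9  262.4] F [ 0.2  0.6 -0.3] [3.136e+00 1.000e-03 1.441e+00] 0.03951774115769612
[-115.   26.  110.] tool shift mm [-16.7  20.2 152.5]
[-115.   26.   95.] tool shift mm [-16.7  20.1 167.5]
drz to jaw||y -0.07911179125307974
```

Request:
jog_arm([
  {"x": -0.0085,"y": 0.01,"z": 0,"rx": 0.3,"ry": 0,"rz": 0},
  {"x": -0.0085,"y": 0.01,"z": 0.03,"rx": 0,"ry": 0,"rz": 0},
  {"x": 0,"y": 0,"z": 0.04,"rx": 0,"ry": 0,"rz": 0},
  {"x": 0,"y": 0,"z": 0.04,"rx": 0,"ry": 0,"rz": 0},
  {"x": 0,"y": 0,"z": 0.025,"rx": 0,"ry": 0,"rz": 0},
  {"x": 0,"y": 0,"z": 0,"rx": 0,"ry": 0,"rz": 0},
])

```text
time: 3.55
tool_pos: [0.5468, -0.0144, 0.1284]
ee_rot: [3.126, 0.002, 1.438]
wrist_force: [-0.9, -0.7, -1.4]
width: 0.0395
```

```bash
python3 goto.py "(-115,26,110)" "(-115,26,88)"; python3 look.py wrist w3 "(150,60,350,260)" 3; python3 look.py side d3 "(190,130,340,250)" 5
```

```text
t 3.55 sled now [-108.7   24.4  128.4] F [-0.9 -0.7 -1.4] [3.126e+00 2.000e-03 1.438e+00] 0.039520102993295066
[-115.   26.  110.] tool shift mm [ 1.6 -6.6 18.3]
[-115.   26.   88.] tool shift mm [ 1.6 -6.9 40.3]
drz to jaw||y -0.2058809178401126
3.6 [ 0.5477 -0.0145  0.1307] [3.1238e+00 2.0000e-03 1.4383e+00] [-0.2  0.4  0.3] 0.03957164371236854
bolt_tab [([201.3, 76.3, 47.5, 163.8], 0.66), ([237.1, 107.1, 82.4, 123.3], 0.2)]
catch_plate [([235.5, 105.8, 81.8, 121.7], 0.97), ([130.9, 216.6, 188.4, 167.1], 0.47)]
fence_back [([132.3, 221.9, 183.3, 161.2], 0.95)]
3.8 [ 0.5516 -0.0146  0.1377] [3.1106e+00 1.7000e-03 1.4390e+00] [0.2 0.4 0.5] 0.03970621186615321
bolt_tab [([242.2, 184.2, 38.6, 18.5], 0.69), ([269.2, 129.4, 96.6, 93.0], 0.52)]
catch_plate [([232.9, 164.7, 31.7, 30.9], 0.93)]
fence_back [([268.7, 130.0, 94.5, 88.5], 0.94)]
```

View pics/w3_ov.png

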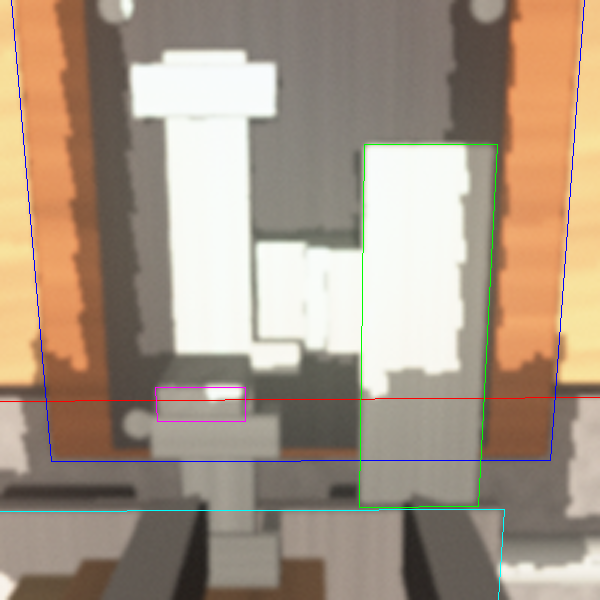

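View pics/d3_ov.png

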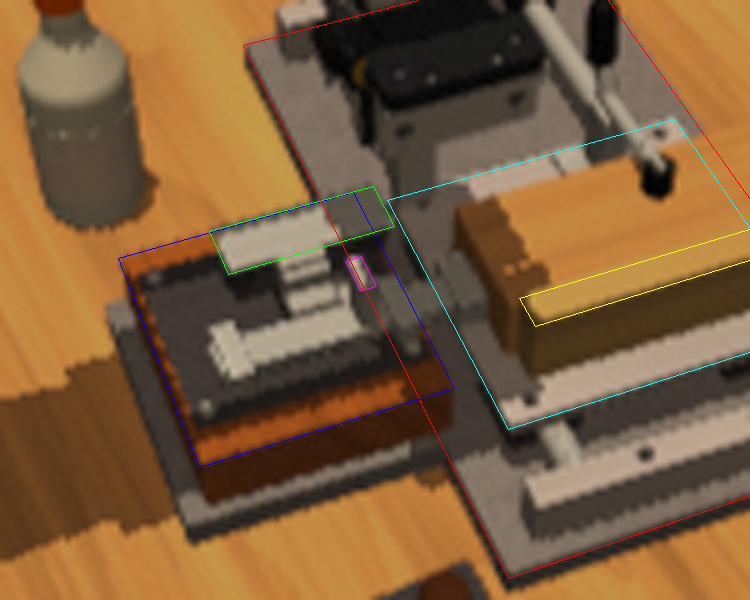

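```bash
python3 - <<'E'
from bench import robot,cams
import numpy as np
for i in range(4):
    o=robot.get_obs();print(o['time'],o['joint_positions'].round(4),o['qvel'].round(4),o['tool_pos'].round(4),o['ee_rot'].round(4),o['joint_torque'].round(1));cams.snapshot("side")
E
```

```text
3.95 [-0.128   0.0904  1.5034 -0.0017  1.5176 -1.5671] [ 0.0003  0.0018  0.0147  0.0005 -0.0033 -0.0013] [ 0.5511 -0.0145  0.1371] [3.1114e+00 1.6000e-03 1.4391e+00] [ -0.  -33.4 -29.7  -0.   -0.   -0. ]
4.0 [-0.128   0.0905  1.5041 -0.0018  1.5176 -1.5671] [0.0005 0.005  0.0132 0.0019 0.0004 0.0015] [ 0.5508 -0.0145  0.1367] [3.1122e+00 1.7000e-03 1.4391e+00] [ -0.  -33.6 -29.7  -0.   -0.   -0. ]
4.05 [-0.128   0.0908  1.5047 -0.0018  1.5175 -1.5672] [ 0.0025  0.0051  0.0136  0.0013 -0.0002 -0.0009] [ 0.5506 -0.0144  0.1363] [3.1129e+00 1.7000e-03 1.4392e+00] [ -0.  -33.6 -29.8  -0.   -0.   -0. ]
4.1 [-0.1281  0.091   1.5053 -0.0017  1.5174 -1.5671] [-0.0002  0.0026  0.0095 -0.0008 -0.0018  0.    ] [ 0.5503 -0.0144  0.1358] [3.1137e+00 1.6000e-03 1.4391e+00] [ -0.  -33.7 -29.8  -0.   -0.   -0. ]
```

```bash
python3 goto.py "(-114,26,110)" "(-114,26,95)"
```

```text
t 4.15 sled now [-105.4   24.8  135.5] F [-0.7  0.6 -0.8] [3.114e+00 2.000e-03 1.439e+00] 0.03989822731639493
[-114.   26.  110.] tool shift mm [ 1.2 -9.3 25.2]
[-114.   26.   95.] tool shift mm [ 1.2 -9.7 40.2]
drz to jaw||y -0.16104754710176014
```

Request:
jog_arm([
  {"x": 0.0006,"y": -0.004,"z": 0.003,"rx": 0.8,"ry": 0,"rz": 0},
  {"x": 0.0006,"y": -0.004,"z": 0.004,"rx": 0.8,"ry": 0,"rz": 0},
  {"x": 0,"y": 0,"z": 0.004,"rx": 0,"ry": 0,"rz": 0},
  {"x": 0,"y": 0,"z": 0.004,"rx": 0,"ry": 0,"rz": 0},
  {"x": 0,"y": 0,"z": 0.004,"rx": 0,"ry": 0,"rz": 0},
  {"x": 0,"y": 0,"z": 0.003,"rx": 0,"ry": 0,"rz": 0},
  {"x": 0,"y": 0,"z": 0.001,"rx": 0,"ry": 0,"rz": 0},
  {"x": 0,"y": 0,"z": 0,"rx": 0,"ry": 0,"rz": 0},
  {"x": 0,"y": 0,"z": 0,"rx": 0,"ry": 0,"rz": 0},
])

```text
time: 4.9
tool_pos: [0.5407, -0.0118, 0.1087]
ee_rot: [-3.135, 0.002, 1.439]
wrist_force: [-0.3, 0.2, 0.2]
width: 0.0391
```

```bash
python3 goto.py "(-114,26,110)" "(-114,26,95)"
```

```text
t 4.9 sled now [-115.1   26.2  108.7] F [-0.3  0.2  0.2] [-3.135e+00  2.000e-03  1.439e+00] 0.03913656631536319
[-114.   26.  110.] tool shift mm [-0.2  1.1 -1.3]
[-114.   26.   95.] tool shift mm [-0.2  1.2 13.7]
drz to jaw||y -0.15552822299950694
```

```bash
python3 look.py side d4 "(205,140,305,220)" 7; python3 look.py scene s4 "(220,170,310,240)" 8;python3 goto.py "(-114,26,95)"
```

```text
4.95 [ 0.5407 -0.0118  0.1087] [-3.1355e+00  1.7000e-03  1.4392e+00] [-0.4 -0.7 -0.4] 0.03958736684039345
bolt_tab [([233.7, 182.6, 47.7, 24.2], 0.82), ([272.0, 128.6, 92.5, 93.5], 0.59)]
catch_plate [([234.2, 166.3, 29.4, 26.7], 0.7)]
fence_back [([270.3, 129.4, 92.9, 88.9], 0.79)]
5.15 [ 0.5411 -0.0118  0.1092] [-3.1366e+00  1.7000e-03  1.4393e+00] [0.2 0.3 1.1] 0.039415639811256314
bolt_tab [([242.3, 190.4, 21.7, 21.6], 0.7)]
catch_plate [([260.2, 195.0, 23.6, 20.7], 0.78), ([179.7, 156.8, 30.3, 30.4], 0.6)]
fence_back [([174.1, 200.8, 93.9, 82.0], 0.76)]
t 5.3 sled now [-114.8   26.3  109.2] F [-0.2 -0.6  0.2] [-3.136e+00  2.000e-03  1.439e+00] 0.03947978540236418
[-114.   26.   95.] tool shift mm [-0.2  0.9 14.2]
drz to jaw||y -0.15281509742020102
```

View pics/d4_ov.png

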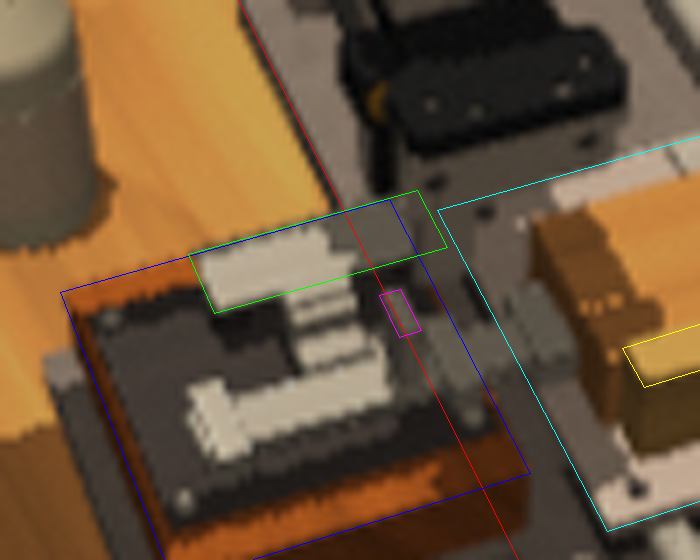

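View pics/s4.png

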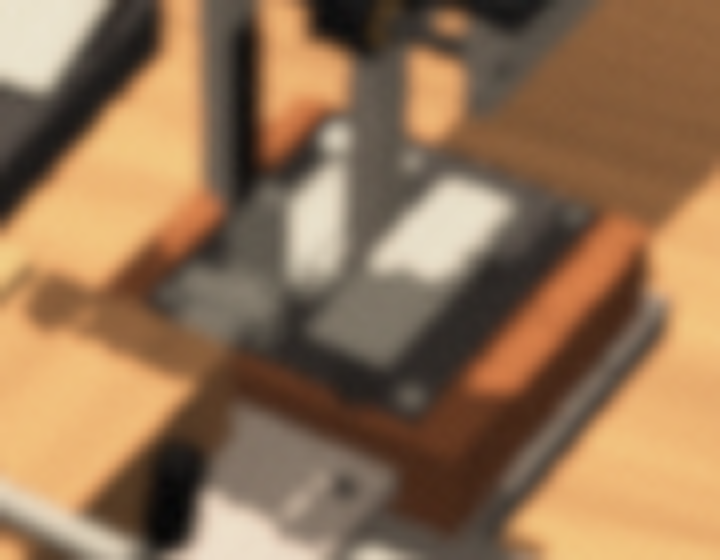

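```bash
python3 - <<'E'
from h import *
p=np.load("pose.npy")
for f,c,k in(("s4",(220,170),8),("d4",(205,140),7)):
    s=np.load(f+".npy",allow_pickle=True).item()
    print(f,((proj(s,s2w(p,[(-115,52,109),(-115,0,109),(-130,0,102),(-142,52,85)]))-c)*k).round(0).tolist())
E
```

```text
s4 [[365.0, 241.0], [223.0, 183.0], [249.0, 174.0], [408.0, 252.0]]
d4 [[384.0, 181.0], [438.0, 284.0], [397.0, 310.0], [315.0, 247.0]]
```

Request:
jog_arm([
  {"x": 0,"y": 0,"z": 0.002,"rx": -0.3,"ry": 0,"rz": 0},
  {"x": 0,"y": 0,"z": 0.003,"rx": 0,"ry": 0,"rz": 0},
  {"x": 0,"y": 0,"z": 0.003,"rx": 0,"ry": 0,"rz": 0},
  {"x": 0,"y": 0,"z": 0.003,"rx": 0,"ry": 0,"rz": 0},
  {"x": 0,"y": 0,"z": 0.002,"rx": 0,"ry": 0,"rz": 0},
  {"x": 0,"y": 0,"z": 0.001,"rx": 0,"ry": 0,"rz": 0},
  {"x": 0,"y": 0,"z": 0,"rx": 0,"ry": 0,"rz": 0},
  {"x": 0,"y": 0,"z": 0,"rx": 0,"ry": 0,"rz": 0},
])

```text
time: 5.97
tool_pos: [0.5406, -0.0118, 0.0932]
ee_rot: [-3.141, 0.002, 1.439]
wrist_force: [-0.2, 0.3, 0.1]
width: 0.0398
```

```bash
python3 goto.py "(-114,26,86)"; python3 look.py wrist w5 "(150,60,350,260)" 3
```

```text
t 5.9667 sled now [-115.2   26.2   93.2] F [-0.2  0.3  0.1] [-3.141e+00  2.000e-03  1.439e+00] 0.039832272435732334
[-114.   26.   86.] tool shift mm [-0.2  1.2  7.2]
drz to jaw||y -0.15152115252855028
6.0167 [ 0.5406 -0.0118  0.0932] [-3.1414e+00  1.7000e-03  1.4392e+00] [-0.2  0.1 -0.8] 0.03937510277131436
bolt_tab [([191.9, 81.7, 55.3, 186.7], 0.89)]
catch_plate [([230.0, 115.7, 95.3, 144.8], 0.93)]
fence_back [([114.3, 244.8, 208.8, 137.1], 0.87)]
```

View pics/w5_ov.png

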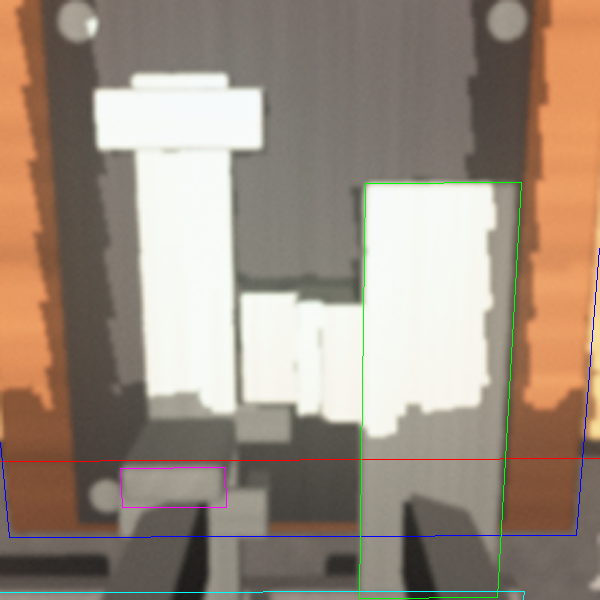

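Request:
jog_arm([
  {"x": 0,"y": 0,"z": 0.002,"rx": 0,"ry": 0,"rz": 0},
  {"x": 0,"y": 0,"z": 0.0025,"rx": 0,"ry": 0,"rz": 0},
  {"x": 0,"y": 0,"z": 0.0025,"rx": 0,"ry": 0,"rz": 0},
  {"x": 0,"y": 0,"z": 0.0025,"rx": 0,"ry": 0,"rz": 0},
  {"x": 0,"y": 0,"z": 0.002,"rx": 0,"ry": 0,"rz": 0},
  {"x": 0,"y": 0,"z": 0.001,"rx": 0,"ry": 0,"rz": 0},
  {"x": 0,"y": 0,"z": 0,"rx": 0,"ry": 0,"rz": 0},
])

```text
time: 6.75
tool_pos: [0.5417, -0.0119, 0.0819]
ee_rot: [3.138, 0.002, 1.439]
wrist_force: [-1.0, -0.1, 2.8]
width: 0.0392
```

```bash
python3 goto.py "(-114,26,77)"
```

```text
t 6.75 sled now [-114.1   26.2   81.9] F [-1.  -0.1  2.8] [3.138e+00 2.000e-03 1.439e+00] 0.03924674696080836
[-114.   26.   77.] tool shift mm [-0.2  0.1  4.9]
drz to jaw||y -0.15048775871136572
```

Request:
jog_arm([
  {"x": 0,"y": 0,"z": 0.002,"rx": 0,"ry": 0,"rz": 0},
  {"x": 0,"y": 0,"z": 0.002,"rx": 0,"ry": 0,"rz": 0},
  {"x": 0,"y": 0,"z": 0.0015,"rx": 0.2,"ry": 0,"rz": 0},
  {"x": 0,"y": 0,"z": 0.001,"rx": 0,"ry": 0,"rz": 0},
  {"x": 0,"y": 0,"z": 0.0005,"rx": 0,"ry": 0,"rz": 0},
  {"x": 0,"y": 0,"z": 0,"rx": 0,"ry": 0,"rz": 0},
])

```text
time: 7.25
tool_pos: [0.5418, -0.0119, 0.0778]
ee_rot: [3.141, 0.002, 1.44]
wrist_force: [-2.0, -0.4, 4.7]
width: 0.0397
```

```bash
python3 goto.py "(-114,26,76)"; python3 look.py wrist w6 "(150,60,350,260)" 3;python3 goto.py "(-114,26,76)"
```

```text
t 7.25 sled now [-114.1   26.2   77.8] F [-2.  -0.4  4.7] [3.141e+00 2.000e-03 1.440e+00] 0.03971927814186162
[-114.   26.   76.] tool shift mm [-0.2  0.1  1.8]
drz to jaw||y -0.12577734835778148
7.3 [ 0.5418 -0.0119  0.078 ] [3.1410e+00 1.5000e-03 1.4397e+00] [-2.5 -0.3  5.4] 0.03925403425855483
bolt_tab [([185.0, 79.1, 58.6, 199.3], 0.7), ([230.2, 121.4, 94.8, 139.6], 0.44)]
catch_plate [([230.1, 114.8, 98.1, 148.3], 0.76)]
fence_back [([104.6, 249.3, 225.9, 134.5], 0.7), ([0.2, 0.0, 66.4, 206.2], 0.65)]
t 7.45 sled now [-114.1   26.3   77.9] F [-2.3 -0.2  6. ] [3.141e+00 2.000e-03 1.440e+00] 0.039362380412361064
[-114.   26.   76.] tool shift mm [-0.2  0.1  1.9]
drz to jaw||y -0.12514019840257992
```

View pics/w6_ov.png

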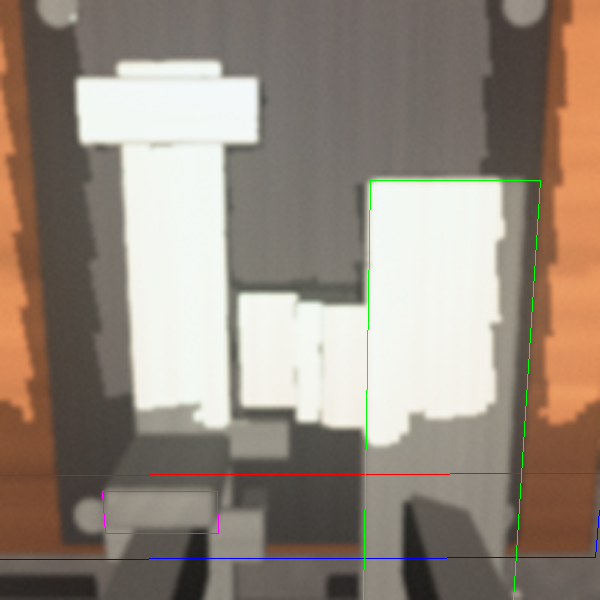

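Request:
jog_arm([
  {"x": 0,"y": 0,"z": 0.0015,"rx": 0,"ry": 0,"rz": 0},
  {"x": 0,"y": 0,"z": 0.001,"rx": 0,"ry": 0,"rz": 0},
  {"x": 0,"y": -0.002,"z": 0.0005,"rx": 0,"ry": 0,"rz": 0},
  {"x": 0,"y": -0.002,"z": 0.0003,"rx": 0,"ry": 0,"rz": 0},
  {"x": 0,"y": -0.002,"z": 0.0003,"rx": 0,"ry": 0,"rz": 0},
])

```text
time: 7.87
tool_pos: [0.5416, -0.0119, 0.0793]
ee_rot: [3.126, 0.001, 1.439]
wrist_force: [1.0, -0.3, 4.8]
width: 0.0396
```

Request:
jog_arm([
  {"x": 0,"y": -0.003,"z": 0.0003,"rx": 0,"ry": 0,"rz": 0},
  {"x": 0,"y": -0.003,"z": 0.0003,"rx": 0,"ry": 0,"rz": 0},
  {"x": 0,"y": -0.003,"z": 0.0003,"rx": 0,"ry": 0,"rz": 0},
])

```text
time: 8.12
tool_pos: [0.5394, -0.0115, 0.0814]
ee_rot: [3.108, 0.0, 1.438]
wrist_force: [7.4, -0.8, -0.2]
width: 0.0395
```

```bash
python3 goto.py "(-154,26,76)"
```

```text
t 8.1167 sled now [-116.5   26.3   81.4] F [ 7.4 -0.8 -0.2] [3.108 0.    1.438] 0.039532016277606434
[-154.   26.   76.] tool shift mm [ -0.4 -37.7   4.2]
drz to jaw||y -0.19547235208411762
```

Request:
jog_arm([
  {"x": 0,"y": 0.003,"z": 0,"rx": 0.6,"ry": 0,"rz": 0},
  {"x": 0,"y": 0.001,"z": 0,"rx": 0.6,"ry": 0,"rz": 0},
  {"x": 0,"y": 0,"z": 0,"rx": 0.6,"ry": 0,"rz": 0},
  {"x": 0,"y": 0,"z": 0,"rx": 0,"ry": 0,"rz": 0},
])

```text
time: 8.45
tool_pos: [0.541, -0.0117, 0.0807]
ee_rot: [-3.136, 0.0, 1.439]
wrist_force: [-0.1, 0.0, 3.8]
width: 0.0392
```

```bash
python3 goto.py "(-114,26,76)"
```

```text
t 8.45 sled now [-114.9   26.4   80.7] F [-0.1  0.   3.8] [-3.136  0.     1.439] 0.03915450434455509
[-114.   26.   76.] tool shift mm [-0.4  0.9  4.7]
drz to jaw||y -0.17650607174825275
```

Request:
jog_arm([
  {"x": 0,"y": 0.001,"z": 0.002,"rx": -0.2,"ry": 0,"rz": 0},
  {"x": 0,"y": 0,"z": 0.002,"rx": 0,"ry": 0,"rz": 0},
  {"x": 0,"y": 0,"z": 0.0015,"rx": 0,"ry": 0,"rz": 0},
  {"x": 0,"y": 0,"z": 0.0015,"rx": 0,"ry": 0,"rz": 0},
  {"x": 0,"y": 0,"z": 0.001,"rx": 0,"ry": 0,"rz": 0},
  {"x": 0,"y": 0,"z": 0.0005,"rx": 0,"ry": 0,"rz": 0},
])

```text
time: 8.95
tool_pos: [0.541, -0.0117, 0.0754]
ee_rot: [-3.136, 0.001, 1.439]
wrist_force: [-2.0, -0.2, 6.2]
width: 0.0399
```

```bash
python3 goto.py "(-114,26,76)"
```

```text
t 8.95 sled now [-114.8   26.4   75.4] F [-2.  -0.2  6.2] [-3.136e+00  1.000e-03  1.439e+00] 0.039933168401152984
[-114.   26.   76.] tool shift mm [-0.4  0.8 -0.6]
drz to jaw||y -0.1418125215576041
```

Request:
jog_arm([
  {"x": 0,"y": -0.003,"z": 0.0008,"rx": 0.15,"ry": 0,"rz": 0},
  {"x": 0,"y": -0.003,"z": 0.0008,"rx": 0.2,"ry": 0,"rz": 0},
])

```text
time: 9.12
tool_pos: [0.5404, -0.0116, 0.0769]
ee_rot: [3.14, 0.0, 1.439]
wrist_force: [4.0, -0.4, 5.7]
width: 0.0393
```

Request:
jog_arm([
  {"x": 0,"y": -0.003,"z": 0.0008,"rx": 0.2,"ry": 0,"rz": 0},
  {"x": 0,"y": -0.003,"z": 0.0008,"rx": 0.2,"ry": 0,"rz": 0},
])

```text
time: 9.28
tool_pos: [0.5404, -0.0116, 0.0786]
ee_rot: [3.131, -0.0, 1.438]
wrist_force: [4.9, -0.5, 5.9]
width: 0.0394
```

Request:
jog_arm([
  {"x": 0,"y": 0,"z": 0.003,"rx": 0.5,"ry": 0,"rz": 0},
  {"x": 0,"y": -0.002,"z": 0.003,"rx": 0.4,"ry": 0,"rz": 0},
])

```text
time: 9.45
tool_pos: [0.5403, -0.0116, 0.075]
ee_rot: [-3.141, -0.0, 1.438]
wrist_force: [2.9, -0.2, 12.0]
width: 0.0397
```

Request:
jog_arm([
  {"x": 0,"y": -0.006,"z": 0.003,"rx": 0.5,"ry": 0,"rz": 0},
  {"x": 0,"y": -0.006,"z": 0.003,"rx": 0.5,"ry": 0,"rz": 0},
])

```text
time: 9.62
tool_pos: [0.5387, -0.0113, 0.075]
ee_rot: [3.134, -0.001, 1.436]
wrist_force: [7.0, -1.1, 8.5]
width: 0.0392
```

Request:
jog_arm([
  {"x": 0,"y": -0.006,"z": 0.003,"rx": 0.6,"ry": 0,"rz": 0},
  {"x": 0,"y": -0.006,"z": 0.003,"rx": 0.6,"ry": 0,"rz": 0},
])

```text
time: 9.78
tool_pos: [0.5386, -0.0112, 0.0752]
ee_rot: [3.125, -0.002, 1.436]
wrist_force: [8.0, -0.7, 6.8]
width: 0.0395
```

```bash
python3 goto.py "(-154,26,76)"
```

```text
t 9.7833 sled now [-117.3   26.5   75.2] F [ 8.  -0.7  6.8] [ 3.125e+00 -2.000e-03  1.436e+00] 0.03954240444570136
[-154.   26.   76.] tool shift mm [ -0.7 -36.7  -1.4]
drz to jaw||y -0.3635691934104012
```

Request:
jog_arm([
  {"x": 0,"y": -0.01,"z": 0.003,"rx": 1.0,"ry": 0,"rz": 0},
  {"x": 0,"y": -0.012,"z": 0.003,"rx": 1.0,"ry": 0,"rz": 0},
])

```text
time: 9.95
tool_pos: [0.5296, -0.01, 0.0752]
ee_rot: [3.128, -0.003, 1.435]
wrist_force: [9.9, -1.9, 6.3]
width: 0.0393
```

```bash
python3 goto.py "(-154,26,76)"
```

```text
t 9.95 sled now [-126.3   26.6   75.2] F [ 9.9 -1.9  6.3] [ 3.128e+00 -3.000e-03  1.435e+00] 0.039340778363708105
[-154.   26.   76.] tool shift mm [ -0.7 -27.7  -1.2]
drz to jaw||y -0.4015864046944642
```

It slides now (9 mm). Continue likewise.

Request:
jog_arm([
  {"x": 0,"y": -0.012,"z": 0.003,"rx": 1.0,"ry": 0,"rz": 0},
  {"x": 0,"y": -0.012,"z": 0.003,"rx": 1.0,"ry": 0,"rz": 0},
])

```text
time: 10.12
tool_pos: [0.5182, -0.0085, 0.0752]
ee_rot: [3.132, -0.003, 1.434]
wrist_force: [9.8, -2.3, 6.0]
width: 0.0393
```

```bash
python3 goto.py "(-154,26,76)"
```

```text
t 10.1167 sled now [-137.8   26.6   75.2] F [ 9.8 -2.3  6. ] [ 3.132e+00 -3.000e-03  1.434e+00] 0.03925284302352228
[-154.   26.   76.] tool shift mm [ -0.7 -16.2  -1. ]
drz to jaw||y -0.4403489286505318
```

Request:
jog_arm([
  {"x": 0,"y": -0.012,"z": 0.003,"rx": 1.0,"ry": 0,"rz": 0},
  {"x": 0,"y": -0.012,"z": 0.003,"rx": 1.0,"ry": 0,"rz": 0},
])

```text
time: 10.28
tool_pos: [0.5067, -0.007, 0.0751]
ee_rot: [3.136, -0.004, 1.434]
wrist_force: [10.1, -1.5, 6.7]
width: 0.0397
```

```bash
python3 goto.py "(-154,26,76)"
```

```text
t 10.2833 sled now [-149.5   26.6   75.1] F [10.1 -1.5  6.7] [ 3.136 -0.004  1.434] 0.039654277756623474
[-154.   26.   76.] tool shift mm [-0.6 -4.5 -0.9]
drz to jaw||y -0.4749823509241228
```

Request:
jog_arm([
  {"x": 0,"y": -0.011,"z": 0.003,"rx": 0.8,"ry": 0,"rz": 0},
  {"x": 0,"y": -0.011,"z": 0.003,"rx": 0.8,"ry": 0,"rz": 0},
])

```text
time: 10.45
tool_pos: [0.5042, -0.0067, 0.0756]
ee_rot: [3.115, -0.005, 1.435]
wrist_force: [27.2, -3.5, -7.5]
width: 0.0398
```

```bash
python3 goto.py "(-154,26,76)"
```

```text
t 10.45 sled now [-152.    26.6   75.6] F [27.2 -3.5 -7.5] [ 3.115 -0.005  1.435] 0.03976309112668772
[-154.   26.   76.] tool shift mm [-0.6 -2.  -0.5]
drz to jaw||y -0.39893416704948403
```

Request:
jog_arm([
  {"x": 0,"y": 0,"z": 0,"rx": 0.5,"ry": 0,"rz": 0},
  {"x": 0,"y": 0.0005,"z": 0,"rx": 0.3,"ry": 0,"rz": 0},
])

```text
time: 10.62
tool_pos: [0.5062, -0.0069, 0.0771]
ee_rot: [3.124, -0.005, 1.435]
wrist_force: [-2.6, -0.6, 4.9]
width: 0.0393
```

```bash
python3 goto.py "(-151,26,76)"
```

```text
t 10.6167 sled now [-150.    26.6   77.1] F [-2.6 -0.6  4.9] [ 3.124 -0.005  1.435] 0.03926117667089072
[-151.   26.   76.] tool shift mm [-0.6 -1.   1.1]
drz to jaw||y -0.36683797442506383
```

Tab released, bolt at stop. Lift off vertically.

Request:
jog_arm([
  {"x": 0,"y": 0.001,"z": -0.004,"rx": 0.3,"ry": 0,"rz": 0},
  {"x": 0,"y": 0.001,"z": -0.008,"rx": 0.2,"ry": 0,"rz": 0},
  {"x": 0,"y": 0,"z": -0.015,"rx": 0,"ry": 0,"rz": 0},
  {"x": 0,"y": 0,"z": -0.02,"rx": 0,"ry": 0,"rz": 0},
  {"x": 0,"y": 0,"z": -0.02,"rx": 0,"ry": 0,"rz": 0},
  {"x": 0,"y": 0,"z": -0.01,"rx": 0,"ry": 0,"rz": 0},
  {"x": 0,"y": 0,"z": 0,"rx": 0,"ry": 0,"rz": 0},
])

```text
time: 11.2
tool_pos: [0.5021, -0.0071, 0.1502]
ee_rot: [-3.128, -0.004, 1.435]
wrist_force: [0.2, 0.4, -0.3]
width: 0.04
```

```bash
sed -i 's/^LINES=/LINES0=/' h.py; cat >> h.py <<'E'
LINES=list(LINES0); LINES[3]=[(x-36,y,z) for x,y,z in LINES0[3]]
E
sed -i 's/def overlay(s,p,fn,crop,f,lines=LINES)/def overlay(s,p,fn,crop,f,lines=None)/; s/for i,l in enumerate(lines)/for i,l in enumerate(lines or LINES)/' h.py
python3 goto.py; python3 look.py wrist w7 "(100,60,420,300)" 2.4
```

```text
t 11.2 sled now [-154.    26.   150.2] F [ 0.2  0.4 -0.3] [-3.128 -0.004  1.435] 0.03998314725281609
drz to jaw||y -0.3994047619556356
11.25 [ 0.5018 -0.007   0.1492] [-3.1266 -0.0042  1.435 ] [ 0.5  0.3 -0.5] 0.03934622057030513
bolt_tab [([206.9, 92.7, 40.8, 169.7], 0.79)]
catch_plate [([235.7, 165.9, 70.4, 105.1], 0.55), ([141.9, 258.8, 159.7, 125.2], 0.21)]
fence_back [([144.8, 257.6, 160.1, 123.7], 0.86)]
```

View pics/w7_ov.png

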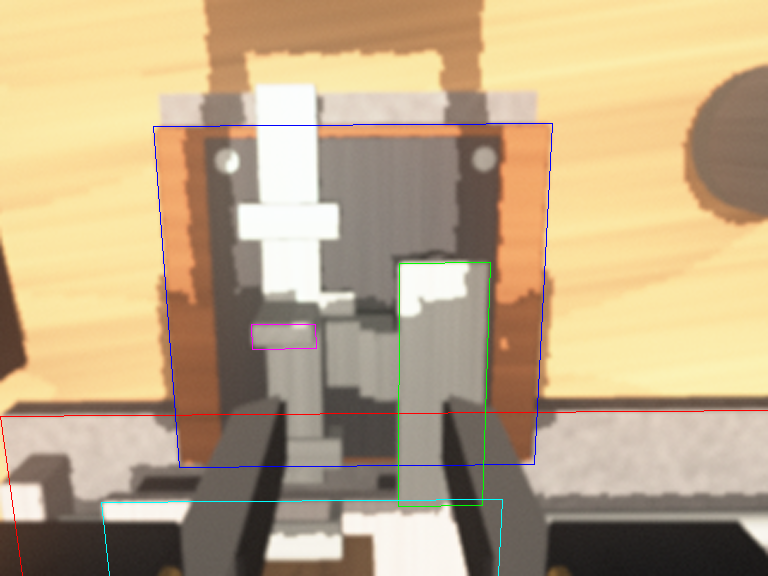

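```bash
python3 goto.py "(0,-85,230)"
```

```text
t 11.4 sled now [-155.6   26.   147. ] F [-0.6 -0.7 -0.7] [-3.123 -0.004  1.435] 0.03956795430226005
[  0. -85. 230.] tool shift mm [-109.6  154.8  -86.4]
drz to jaw||y -0.396554835247043
```

Request:
jog_arm([
  {"x": 0,"y": 0,"z": -0.03,"rx": -0.5,"ry": 0,"rz": 0},
  {"x": 0,"y": 0,"z": -0.03,"rx": -0.5,"ry": 0,"rz": 0},
  {"x": -0.005,"y": 0.005,"z": -0.025,"rx": 0,"ry": 0,"rz": 0},
  {"x": -0.02,"y": 0.03,"z": 0,"rx": 0,"ry": 0,"rz": 0},
  {"x": -0.02,"y": 0.03,"z": 0,"rx": 0,"ry": 0,"rz": 0},
  {"x": -0.02,"y": 0.03,"z": 0,"rx": 0,"ry": 0,"rz": 0},
  {"x": -0.02,"y": 0.03,"z": 0,"rx": 0,"ry": 0,"rz": 0},
  {"x": -0.02,"y": 0.03,"z": 0,"rx": 0,"ry": 0,"rz": 0},
  {"x": 0,"y": 0,"z": 0,"rx": 0,"ry": 0,"rz": 7},
  {"x": 0,"y": 0,"z": 0,"rx": 0,"ry": 0,"rz": 7},
  {"x": 0,"y": 0,"z": 0,"rx": 0,"ry": 0,"rz": 7},
  {"x": 0,"y": 0,"z": 0,"rx": 0,"ry": 0,"rz": 7},
], claw=0)

```text
time: 12.4
tool_pos: [0.64, -0.1372, 0.2058]
ee_rot: [-3.102, 0.012, 0.94]
wrist_force: [-1.0, 0.6, -0.2]
width: 0.0005
```

Request:
jog_arm([
  {"x": 0,"y": 0,"z": 0,"rx": 0,"ry": 0,"rz": 7},
  {"x": 0,"y": 0,"z": 0,"rx": 0,"ry": 0,"rz": 7},
  {"x": 0,"y": 0,"z": 0,"rx": 0,"ry": 0,"rz": 7},
  {"x": 0,"y": 0,"z": 0,"rx": 0,"ry": 0,"rz": 7},
  {"x": 0,"y": 0,"z": 0,"rx": 0,"ry": 0,"rz": 7},
  {"x": 0,"y": 0,"z": 0,"rx": 0,"ry": 0,"rz": 7},
  {"x": 0,"y": 0,"z": 0,"rx": 0,"ry": 0,"rz": 7},
  {"x": 0,"y": 0,"z": 0,"rx": 0,"ry": 0,"rz": 7},
  {"x": 0,"y": 0,"z": 0,"rx": 0,"ry": 0,"rz": 4},
  {"x": 0,"y": 0,"z": 0,"rx": 0,"ry": 0,"rz": 0},
])

```text
time: 13.23
tool_pos: [0.6336, -0.136, 0.1829]
ee_rot: [-3.128, 0.077, -0.135]
wrist_force: [0.6, -0.6, -0.8]
width: 0.0008
```

```bash
python3 goto.py "(0,-85,230)"; python3 look.py wrist w8 ; python3 look.py scene s8 "(140,120,360,300)" 3
```

```text
t 13.2333 sled now [ -7.1 -85.  182.9] F [ 0.6 -0.6 -0.8] [-3.128  0.077 -0.135] 0.0007528294524919736
[  0. -85. 230.] tool shift mm [  3.4  -0.7 -47.5]
drz to jaw||y -90.3428313088279
13.2833 [ 0.6333 -0.136   0.1825] [-3.1277  0.0775 -0.1325] [-0.5 -0.4 -0.3] 0.00048023207691448116
bolt_tab [([15.4, 77.5, 150.0, 38.1], 0.71)]
catch_plate [([50.3, 14.5, 104.5, 77.5], 0.7)]
fence_back [([176.6, 0.8, 261.4, 183.1], 0.9)]
13.4833 [ 0.6341 -0.1361  0.1844] [-3.1282  0.0741 -0.1323] [-0.1  0.1 -0.1] 0.0006421639988061838
bolt_tab [([243.3, 184.0, 35.4, 31.9], 0.75)]
catch_plate [([260.1, 195.2, 23.3, 22.9], 0.56)]
fence_back [([176.3, 202.0, 92.9, 79.8], 0.67), ([151.1, 180.5, 191.6, 163.5], 0.5)]
```

View pics/w8_ov.png

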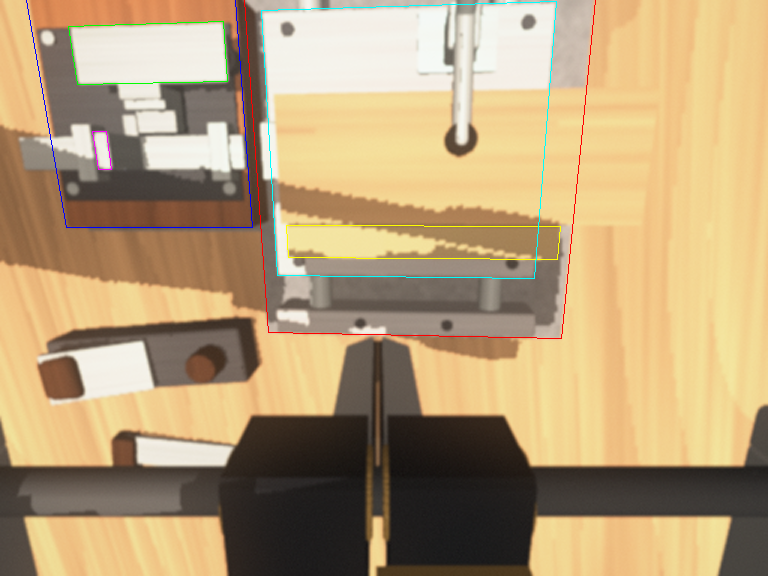

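View pics/s8.png

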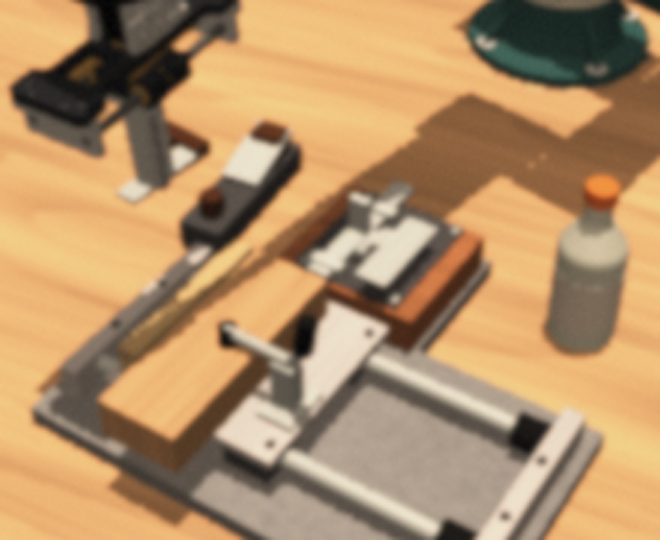

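Request:
jog_arm([
  {"x": 0,"y": 0,"z": 0,"rx": -0.4,"ry": 2,"rz": 0},
  {"x": 0,"y": 0,"z": 0.01,"rx": -0.4,"ry": 2,"rz": 0},
  {"x": 0,"y": 0,"z": 0.02,"rx": 0,"ry": 0,"rz": 0},
  {"x": 0,"y": 0,"z": 0.02,"rx": 0,"ry": 0,"rz": 0},
  {"x": 0,"y": 0,"z": 0.015,"rx": 0,"ry": 0,"rz": 0},
  {"x": 0,"y": 0,"z": 0.005,"rx": 0,"ry": 0,"rz": 0},
  {"x": 0,"y": 0,"z": 0,"rx": 0,"ry": 0,"rz": 0},
])

```text
time: 14.22
tool_pos: [0.636, -0.1369, 0.1169]
ee_rot: [3.139, -0.009, -0.131]
wrist_force: [-0.3, -0.3, 0.2]
width: -0.0
```

```bash
python3 goto.py "(0,-80,76)"
```

```text
t 14.2167 sled now [ -4.5 -85.6 116.9] F [-0.3 -0.3  0.2] [ 3.139 -0.009 -0.131] -8.99234872523292e-06
[  0. -80.  76.] tool shift mm [ 4.2 -5.7 40.9]
drz to jaw||y -90.09558689675484
```

Request:
jog_arm([
  {"x": 0.002,"y": 0,"z": 0.01,"rx": 0,"ry": -0.3,"rz": 0},
  {"x": 0.002,"y": 0,"z": 0.01,"rx": 0,"ry": -0.2,"rz": 0},
  {"x": 0,"y": 0,"z": 0.01,"rx": 0,"ry": 0,"rz": 0},
  {"x": 0,"y": 0,"z": 0.005,"rx": 0,"ry": 0,"rz": 0},
  {"x": 0,"y": 0,"z": 0.002,"rx": 0,"ry": 0,"rz": 0},
  {"x": 0,"y": 0,"z": 0,"rx": 0,"ry": 0,"rz": 0},
  {"x": 0,"y": 0,"z": 0,"rx": 0,"ry": 0,"rz": 0},
])

```text
time: 14.8
tool_pos: [0.6426, -0.1382, 0.0789]
ee_rot: [3.138, -0.003, -0.13]
wrist_force: [0.3, 0.6, 0.6]
width: 0.0002
```

```bash
python3 goto.py "(0,-67,76)" "(0,63,76)"
```

```text
t 14.8 sled now [  2.1 -86.   78.9] F [0.3 0.6 0.6] [ 3.138e+00 -3.000e-03 -1.300e-01] 0.0002285536846547115
[  0. -67.  76.] tool shift mm [ -2.2 -19.    2.9]
[ 0. 63. 76.] tool shift mm [  -2.3 -149.     2.4]
drz to jaw||y -90.06759780555169
```

Request:
jog_arm([
  {"x": -0.001,"y": -0.006,"z": 0.001,"rx": 0,"ry": 0,"rz": 0},
  {"x": 0,"y": -0.006,"z": 0.001,"rx": 0,"ry": 0,"rz": 0},
  {"x": 0,"y": -0.006,"z": 0,"rx": 0,"ry": 0,"rz": 0},
  {"x": 0,"y": -0.006,"z": 0,"rx": 0,"ry": 0,"rz": 0},
  {"x": 0,"y": -0.006,"z": 0,"rx": 0,"ry": 0,"rz": 0},
  {"x": 0,"y": -0.006,"z": 0,"rx": 0,"ry": 0,"rz": 0},
])

```text
time: 15.3
tool_pos: [0.6466, -0.1033, 0.0779]
ee_rot: [3.131, -0.006, -0.133]
wrist_force: [-0.4, -4.3, -1.0]
width: 0.0005
```

```bash
python3 goto.py "(0,63,76)"; python3 look.py scene s9 "(140,120,360,300)" 3
```

```text
t 15.3 sled now [  1.6 -50.9  77.9] F [-0.4 -4.3 -1. ] [ 3.131 -0.006 -0.133] 0.0005255532537196531
[ 0. 63. 76.] tool shift mm [  -2.1 -113.9    0.8]
drz to jaw||y -90.21490654251602
15.35 [ 0.6468 -0.1013  0.078 ] [ 3.1339 -0.0056 -0.1314] [ 0.4  0.8 -0.9] 0.0004570363551190539
bolt_tab [([246.0, 184.3, 30.2, 31.2], 0.83), ([258.4, 192.6, 26.8, 24.7], 0.33)]
catch_plate [([258.8, 192.9, 23.0, 24.2], 0.94)]
fence_back [([182.4, 203.1, 92.2, 81.3], 0.94), ([321.1, 176.3, 28.1, 64.2], 0.58)]
```

View pics/s9.png

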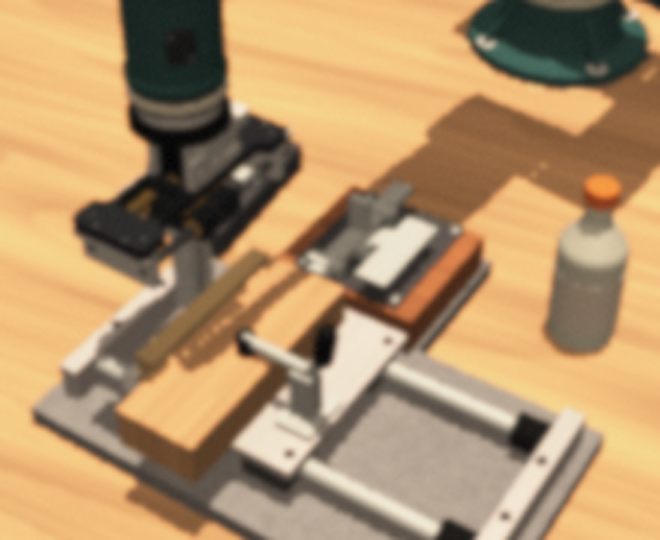

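Carriage moves freely under about 4 N. Continue.

Request:
jog_arm([
  {"x": 0,"y": -0.008,"z": 0.0003,"rx": 0,"ry": 0,"rz": 0},
  {"x": 0,"y": -0.008,"z": 0.0003,"rx": 0,"ry": 0,"rz": 0},
  {"x": 0,"y": -0.008,"z": 0,"rx": 0,"ry": 0,"rz": 0},
  {"x": 0,"y": -0.008,"z": 0,"rx": 0,"ry": 0,"rz": 0},
  {"x": 0,"y": -0.008,"z": 0,"rx": 0,"ry": 0,"rz": 0},
  {"x": 0,"y": -0.008,"z": 0,"rx": 0,"ry": 0,"rz": 0},
  {"x": 0,"y": -0.008,"z": 0,"rx": 0,"ry": 0,"rz": 0},
  {"x": 0,"y": -0.008,"z": 0,"rx": 0,"ry": 0,"rz": 0},
  {"x": 0,"y": -0.008,"z": 0,"rx": 0,"ry": 0,"rz": 0},
  {"x": 0,"y": -0.008,"z": 0,"rx": 0,"ry": 0,"rz": 0},
])

```text
time: 16.33
tool_pos: [0.6573, -0.0219, 0.0782]
ee_rot: [3.125, -0.006, -0.136]
wrist_force: [-1.6, -4.0, 0.6]
width: 0.0007
```

```bash
python3 goto.py "(0,63,76)"
```

```text
t 16.3333 sled now [ 1.8 31.2 78.2] F [-1.6 -4.   0.6] [ 3.125 -0.006 -0.136] 0.0007499875970905944
[ 0. 63. 76.] tool shift mm [ -2.  -31.8   1.7]
drz to jaw||y -90.40682210312445
```

Request:
jog_arm([
  {"x": 0,"y": -0.006,"z": 0.0003,"rx": 0.1,"ry": 0,"rz": 0},
  {"x": 0,"y": -0.006,"z": 0.0003,"rx": 0.1,"ry": 0,"rz": 0},
  {"x": 0,"y": -0.006,"z": 0,"rx": 0.1,"ry": 0,"rz": 0},
  {"x": 0,"y": -0.006,"z": 0,"rx": 0.1,"ry": 0,"rz": 0},
  {"x": 0,"y": -0.005,"z": 0,"rx": 0,"ry": 0,"rz": 0},
])

```text
time: 16.75
tool_pos: [0.6613, 0.0087, 0.0781]
ee_rot: [3.128, -0.006, -0.135]
wrist_force: [-4.6, -17.5, 3.5]
width: 0.0003
```

```bash
python3 goto.py "(0,63,76)"
```

```text
t 16.75 sled now [ 1.9 62.1 78.1] F [ -4.6 -17.5   3.5] [ 3.128 -0.006 -0.135] 0.0003027608947234905
[ 0. 63. 76.] tool shift mm [-1.9 -0.9  2.1]
drz to jaw||y -90.3399744140666
```

Request:
jog_arm([
  {"x": 0,"y": -0.007,"z": 0.0003,"rx": 0.2,"ry": 0,"rz": 0},
  {"x": 0,"y": -0.007,"z": 0.0003,"rx": 0.2,"ry": 0,"rz": 0},
  {"x": 0,"y": -0.007,"z": 0,"rx": 0.2,"ry": 0,"rz": 0},
])

```text
time: 17.0
tool_pos: [0.6611, 0.0082, 0.0784]
ee_rot: [3.096, -0.003, -0.144]
wrist_force: [-4.5, -16.5, 2.2]
width: 0.0003
```

```bash
python3 goto.py "(0,63,76)"
```

```text
t 17.0 sled now [ 1.7 61.5 78.4] F [ -4.5 -16.5   2.2] [ 3.096e+00 -3.000e-03 -1.440e-01] 0.00032697996313275576
[ 0. 63. 76.] tool shift mm [-1.7 -1.6  2.4]
drz to jaw||y -90.86437633729709
```

Firm stop, not moving further. Back off slowly, then lift.

Request:
jog_arm([
  {"x": 0,"y": 0.001,"z": 0,"rx": 0.5,"ry": 0,"rz": 0},
  {"x": 0,"y": 0.003,"z": 0,"rx": 0.5,"ry": 0,"rz": 0},
  {"x": 0,"y": 0.006,"z": 0,"rx": 0.5,"ry": 0,"rz": 0},
  {"x": 0,"y": 0.006,"z": 0,"rx": 0,"ry": 0,"rz": 0},
  {"x": 0,"y": 0.006,"z": -0.005,"rx": 0,"ry": 0,"rz": 0},
  {"x": 0,"y": 0.003,"z": -0.02,"rx": 0,"ry": 0,"rz": 0},
  {"x": 0,"y": 0,"z": -0.03,"rx": 0,"ry": 0,"rz": 0},
  {"x": 0,"y": 0,"z": -0.035,"rx": 0,"ry": 0,"rz": 0},
  {"x": 0,"y": 0,"z": -0.035,"rx": 0,"ry": 0,"rz": 0},
  {"x": 0,"y": 0,"z": -0.02,"rx": 0,"ry": 0,"rz": 0},
  {"x": 0,"y": 0.01,"z": 0,"rx": 0,"ry": 0,"rz": 0},
  {"x": 0,"y": 0,"z": 0,"rx": 0,"ry": 0,"rz": 0},
])

```text
time: 18.0
tool_pos: [0.6546, -0.023, 0.2261]
ee_rot: [3.136, 0.003, -0.142]
wrist_force: [-0.6, 0.1, -0.9]
width: 0.0006
```

```bash
cat >> h.py <<'E'
for k in (4,5): LINES[k]=[(x,y+130,z) for x,y,z in LINES0[k]]
E
python3 goto.py; python3 look.py wrist w10; python3 look.py side d10 "(190,90,400,250)" 3.7;  python3 look.py scene s10 "(130,120,360,345)" 2.6
```

```text
t 18.0 sled now [ -0.7  29.8 226.1] F [-0.6  0.1 -0.9] [ 3.136e+00  3.000e-03 -1.420e-01] 0.0005798090933092347
drz to jaw||y -90.73821447949739
18.05 [ 0.6547 -0.0221  0.2261] [ 3.1372  0.0032 -0.1413] [-0.7 -0.4  1.1] 0.0007035858804846963
bolt_tab [([39.0, 188.9, 126.6, 37.6], 0.86), ([0.0, 0.0, 84.6, 56.9], 0.53)]
catch_plate [([72.7, 147.0, 84.4, 54.5], 0.73), ([39.1, 188.9, 128.0, 35.4], 0.34)]
fence_back [([164.1, 0.2, 232.3, 162.3], 0.58)]
18.25 [ 0.6533 -0.0211  0.2223] [ 3.1368  0.0103 -0.1406] [ 0.4 -0.4  0.2] 0.0006555128002265437
bolt_tab []
catch_plate [([233.5, 164.4, 34.1, 30.1], 0.58)]
fence_back [([252.1, 101.3, 87.8, 81.6], 0.84)]
18.45 [ 0.6538 -0.0211  0.2235] [ 3.1367  0.0085 -0.1404] [-0.   1.2 -0.1] 0.0006198580579045939
bolt_tab [([243.7, 180.8, 33.6, 34.0], 0.83), ([220.1, 220.5, 96.4, 87.1], 0.16)]
catch_plate [([258.8, 195.2, 28.9, 22.8], 0.53)]
fence_back [([221.4, 222.5, 94.8, 83.9], 0.93)]
```

View pics/w10_ov.png

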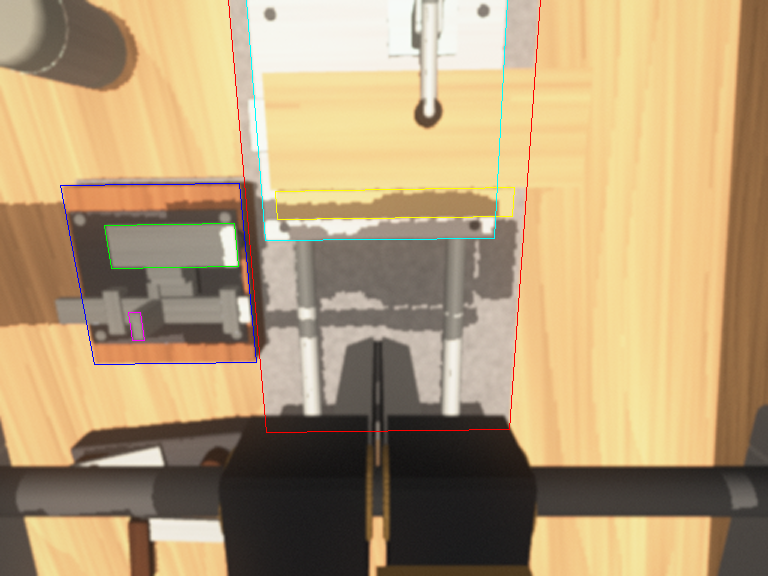

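View pics/d10.png

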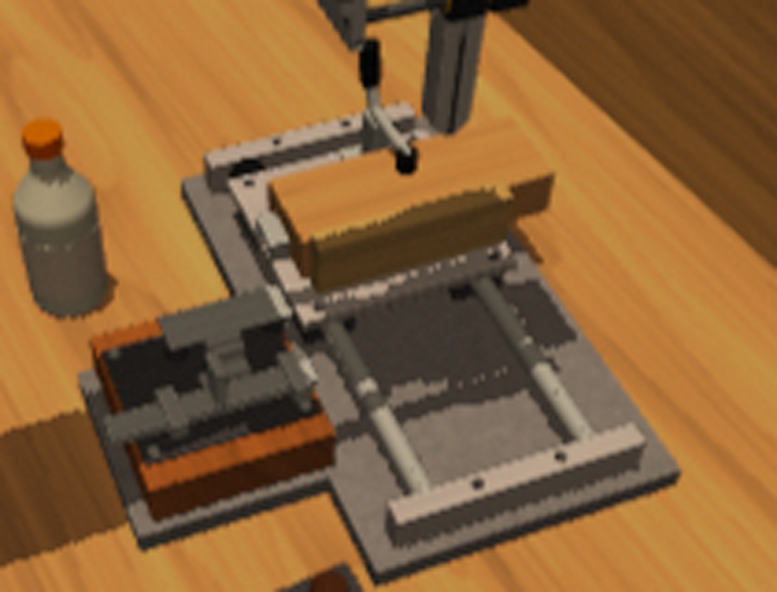

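View pics/s10.png

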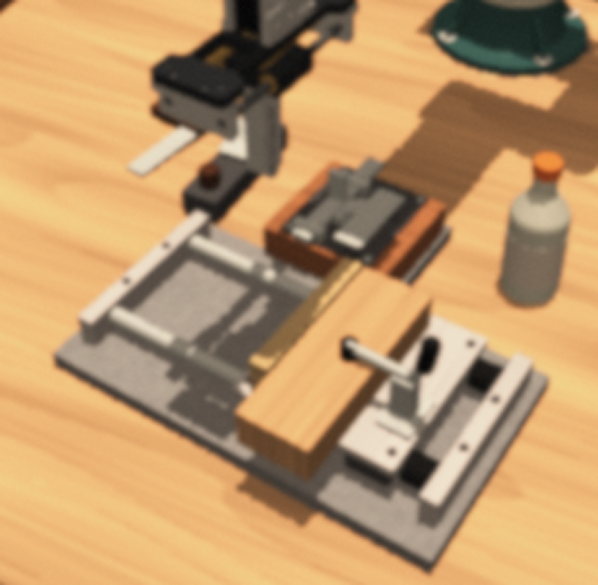

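```bash
python3 -c "
from bench import ticket
print(ticket.close_job())"
```

```text
the job is handed in; nothing more can be done
None
```

The bolt is locked fully back and the carriage stands at its far stop. I handed the job in at about 18.5 s of the 64 s allowed, with the arm clear of everything.

**How it went:**
- One fingertip held the catch down while the other slid the bolt back by its tab until it stopped hard, reading about 27 N. I then lifted off straight up.
- With the fingers shut, I pushed the back of the fence until the carriage stopped moving, at about 17 N, then backed off and lifted clear.

**Last checks:**
- **Bolt and catch:** in the wrist pictures taken after the lift-off and at the end, the catch plate lines up with its up position, and the bolt tab is about 36 mm back.
- **Carriage:** the plate and fence line up with 130 mm of travel, and the scene view shows the plate against the rubber buffers.
- **Bystanders:** the glue bottle, plane and square looked unmoved, though I did not measure their positions again. I never moved near the clamp.

**What did not go smoothly:**
- The first move calls were refused as invalid input because I left out fields; nothing moved.
- On the first slide attempt the fingertips rose and the catch came partly up. I backed off, pressed it down again and repeated the slide with the catch held at its lower stop.
- The first sled position I worked out from the scene and side cameras was about 6 mm off the wrist-camera one. I used the wrist one, and every later picture agreed with it.

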